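# Fetch the check source from its deep lead well with sprung tongs

### The job

Take the sprung tongs from their stand, squeeze them on the small steel check source at the bottom of the open well of the lead storage block, and lift it out. Set it down gently, standing upright, in the well of the round lead transfer pot, then hang the tongs back in their stand. The gripper itself must never touch the source, it must not be dropped, and the two plugged wells and the things around stay undisturbed.

Things in the scene. Friction and masses are not known exactly. Their poses are not given: they have to be found in the camera images.
- tongs: Sprung steel tongs, 141 mm tall, 0.16 kg, hanging upright in the stand, tips down. Origin: midway between the tips at their lower end; z up along the tongs, y the line along which they close. Two straight legs (+y and -y), geared together, slide in parallel towards a slim aluminium spring housing between them. Flat rubber-lined jaws 12 mm wide (x); 30 mm over the legs at rest, from the tips to 72 mm up.
- leg_left (a joint): How far each leg is pressed in, m (both move alike): 0 at rest (jaw gap 22 mm, 46 mm over the finger pads), 0.0015 pressed lightly (gap 19, pads 43), 0.004 jaws on the source (gap 14, pads 38), 0.007 fully shut (gap 8, pads 32). Springs push each leg out with 3.2 N at rest, 4.5 N at 0.0015, 6.8 N at 0.004.
- tongs_pads (a point): Point on the tongs' axis midway between the two flat black finger pads, 110 mm above the tips; pads 20 mm wide (x), 30 mm tall, 46 mm apart over their outsides (y). Pinch them across y. Pressed to 43 mm over the pads the tongs are already held firmly enough to carry, jaws still open; past 46 mm they are let go. The housing's top stands 31 mm above this point, between the fingers.
- tongs_shoulder (a point): Point on the tongs' axis 72 mm above the tips, at the underside of the flat shoulder by which they hang on the stand's rim: 20 mm (x) by 54 mm (y) at rest, 5 mm thick.
- tongs_stand: Fixed tongs stand: dark steel foot 80 x 100 x 8 mm, in its middle an upright steel sleeve open at the top, rim 82 mm above the worktop, inside 21 mm (x) by 38 mm (y), outside 29 x 46 mm, a window in each broad side. Origin: centre of the underside, z up. The tongs hang in it by their shoulder, tips 10 mm above the worktop, their y along the stand's y.
- storage_block: Fixed lead storage block, grey, steel top plate, 172 mm long (its x), 72 mm wide, 80 mm high. Origin: centre of the underside, z up. Three round wells 36 mm across in a row along its x at -50, 0, +50 mm, 62 mm deep (floors 18 mm above the worktop). One, any of the three, is open and holds the source; plugs close the others.
- source: Sealed check source: steel cylinder 14 mm across, 32 mm tall, shallow groove near its top, about 40 g, standing upright near the middle of the open well's floor. Origin: centre of its underside, z along it. The tongs fit into the well, gripper fingers do not. The jaws hold it well with the tips about 5 mm above the well floor and the pads squeezed with about 20 N.
- plug_1: Dark metal shielding plug, loose, 0.4 kg, in one of the wells: flange 45 mm across resting on the block's top, small knob whose top is 95 mm above the worktop. Origin: centre of the flange's underside.
- plug_2: The second shielding plug, the same as plug_1, in another well.
- transfer_pot: Fixed round cream lead transfer pot, 154 mm across, 36 mm high, with an open round well in its middle. Origin: centre of the underside, z up. Pot and tongs stand are on opposite sides of the block (left and right), which side varies.
- pot_well (a point): Centre of the floor of the transfer pot's well, 15 mm above the worktop; the well is about 50 mm across and 21 mm deep.
- steel_plate: Fixed bystander: thin upright bare steel plate on a small foot, 83 mm wide (world y), 33 mm deep (world x), top edge 131 mm above the worktop, standing between the left place and the block. Never moves. Origin: middle of the foot's underside. Carry the tongs and source over or round it. The tall grey lead shield with the window stands just behind the left place, its near side 0.54 m ahead of the robot: keep the wrist clear of it.
- vial_a: Small glass vial, 22 mm across, 46 mm tall, loose bystander standing by the block. Origin: centre of its underside.
- vial_b: Larger glass vial, 28 mm across, 57 mm tall, loose bystander standing by the block. Origin: centre of its underside.

How it is judged:
On the way, in this order (a step that is already met when the one before it is completed fails the run):
1. the source is lifted clear above the storage block, squeezed in the tongs (height (world z) of source above 0.083 m and contact force between tongs and source above 0.5 N), for 0.2 s.
2. the source stands upright on the floor of the transfer pot's well (horizontal distance between source and pot_well below 0.018 m and z of source in the frame of pot_well between -0.004 and 0.004 m and angle between source's own z axis and vertical below 0.15 rad and linear speed of source below 0.05 m/s), for 0.2 s.
At the end, for the whole second after the job is handed in: Source upright (0.15 rad), at rest on the floor of the pot's well (4 mm), within 18 mm of its centre. Tongs released (legs within 1 mm of fully open), upright (0.12 rad), at rest in the stand's sleeve: within 12 mm of its centre line, tips 5 to 15 mm above the worktop (horizontal distance between source and pot_well below 0.018 m and z of source in the frame of pot_well between -0.004 and 0.004 m and angle between source's own z axis and vertical below 0.15 rad and linear speed of each of source, tongs below 0.02 m/s and horizontal distance between tongs and tongs_stand below 0.012 m and z of tongs in the frame of tongs_stand between 0.005 and 0.015 m and angle between tongs's own z axis and vertical below 0.12 rad and value of joint leg_left below 0.001 m); the robot touches nothing.
It fails at once if the gripper or arm touches the source (contact force between any of the fingers, the arm and source above 0.3 N).
It fails at once if the source is dropped (falls faster than 0.4 m/s, about 8 mm of fall, out of the tongs' jaws) (linear speed of source above 0.4 m/s and contact force between tongs and source below 0.01 N).
It fails at once if a shielding plug is moved by more than 12 mm (distance of any of plug_1, plug_2 from where it was at the start of the episode above 0.012 m).
It fails at once if a vial standing by is moved by more than 20 mm (distance of any of vial_a, vial_b from where it was at the start of the episode above 0.02 m).
It also fails if it takes over 61 s, if anything falls off the work surface, if the arm or the gripper's body presses on something with over 40 N, if the wrist force passes 120 N, or if a joint passes its speed limit or range.

### The arm

A 6-joint arm with a two-finger parallel gripper is mounted at the origin on the work surface; the furniture and walls round the work are solid. World frame = base frame: x ahead of the robot, y to its left, z up, the work surface at z = 0. Lengths are in m, angles in rad, forces in N, time in s.
With the tool pointing down it reaches from about 0.325 to 0.85 m from the base axis. Payload 4.4 kg.
Tool frame: the origin (TCP) lies midway between the tips of the shut fingers; the grasp point (between the pads) lies bot.grasp_offset behind it (bot.grasp_offset is the distance from the TCP to the grasp point, in m); y points along the fingers, x is the direction in which the jaws open and shut, and the axes are right-handed (so a half turn about y gives the same grasp; the last joint's range is limited). The gripper opens to 94 mm and grips with 3 to 60 N. Pads are 16 mm wide; open, the fingers measure 119 mm over their backs; the gripper's body (75 mm by 177 mm) begins 78 mm behind the grasp point.
Start: joints at [0.975, 0.207, 1.542, -0, 1.393, -0.15], TCP at [0.248, 0.519, 0.205] pointing down, gripper open.
Joint ranges: [-2.73, 2.73], [-0.86, 2.22], [0.23, 2.46], [-1.11, 4.25], [0.08, 2.63], [-2.82, 2.82]. Speed limits (rad/s): [2.79, 2.79, 3.14, 3.14, 3.14, 3.14].

### API

Orientations are given as a unit quaternion [x, y, z, w].
In Python, from rig import bot gives the robot as it stands. Calls block until the motion is done:
- bot.move_pose(position, orientation): joint-space move of the TCP to a pose.
- bot.movel(position, orientation=None, max_speed=0.15, threshold=None): straight line of the TCP; orientation=None keeps the orientation; max_speed is the mean speed in m/s. With threshold (N) it stops when the force on the tool has changed by that much, and returns True; else False.
- bot.movej(angles): joint-space move.
- bot.set_gripper(opening, effort=None): finger opening in m; effort is the grip in N (None keeps the last); returns when the fingers have stopped.
- bot.hold(seconds).
- bot.ik(position, orientation): joint angles nearest the present ones, or None.
- bot.read_state(): the state.
- bot.capture(name): name is "scene" or "top" or "wrist"; returns a dict with "pixels" (400x640x3 uint8, blue, green, red), "depth" (400x640 float32, m along the optical axis (not along the pixel's ray), 0 where there is no reading), "K" (3x3 intrinsics, pixels), "extrinsics" (4x4, takes a point from world to camera coordinates). Camera axes: x right, y down, z forward; pixel columns grow to the right and rows downward; lengths in m; the calibration is good to about 2 mm. A picture is of the moment at which its call begins.
A pose or a line that the arm cannot do raises bot.IKError and nothing moves.
- bot.job_done(): hands the job in, once; it reports no verdict.
The state is a dict: "t": time; "qpos": joint angles; "joint_vel": joint speeds; "effort": joint torques, N m; "position": TCP position; "tool_rot": TCP orientation; "wrist_force": force on the tool from outside, world axes, zero at the start; "ft_torque": the same for the moment, N m; "finger_gap": finger opening in m.
Only numpy, scipy, OpenCV 4.12 (cv2) and the standard library are available. Lean on these libraries where they do the work, as an engineer would, in place of code of your own. Each camera call takes 0.05 s, during which the arm holds its last target.

## Working session

There is one attempt and no reset: what is moved stays moved. The work goes in short steps, each a Python script; the robot and the scene stay as the last script left them, time stands still between calls to the robot, and variables do not carry over. Pictures are saved under pics/ and viewed, and the job is handed in when it is done.

```bash
mkdir -p pics; ls; python3 - <<'E'
from rig import bot
import cv2,numpy as np
for n in ["scene","top","wrist"]:
    c=bot.capture(n); cv2.imwrite(f"pics/{n}0.png",c["pixels"]); np.savez(f"{n}0.npz",**c)
    print(n,c["K"].round(1).tolist(),c["extrinsics"].round(3).tolist())
print(bot.read_state(),bot.grasp_offset)
E
```

```text
pics
scene [[466.7, 0.0, 315.3], [0.0, 466.7, 199.0], [0.0, 0.0, 1.0]] [[-0.68, -0.733, -0.003, 0.296], [-0.285, 0.268, -0.92, 0.258], [0.676, -0.625, -0.391, 0.62], [0.0, 0.0, 0.0, 1.0]]
top [[374.2, 0.0, 320.1], [0.0, 374.2, 200.5], [0.0, 0.0, 1.0]] [[-0.031, -0.999, -0.025, -0.036], [-0.992, 0.034, -0.121, 0.486], [0.122, 0.021, -0.992, 0.899], [0.0, 0.0, 0.0, 1.0]]
wrist [[288.1, 0.0, 316.4], [0.0, 288.1, 199.8], [0.0, 0.0, 1.0]] [[0.431, 0.902, -0.004, -0.573], [0.873, -0.416, 0.254, -0.027], [0.228, -0.113, -0.967, 0.392], [0.0, 0.0, 0.0, 1.0]]
{'t': 0.15, 'qpos': array([ 9.74471089e-01,  2.07265978e-01,  1.54262635e+00,  3.83245515e-06,
        1.39352921e+00, -1.50535978e-01]), 'joint_vel': array([-0.00087534, -0.00240696, -0.00330905,  0.00244721, -0.00149372,
        0.00044115]), 'effort': array([-1.25099228e-03, -3.71315610e+01, -2.81810153e+01,  6.99353381e-02,
        3.28025327e-02, -1.20057175e-04]), 'position': array([0.24758617, 0.51825558, 0.20453361]), 'tool_rot': array([ 0.59841518,  0.37651065, -0.37769673, -0.59789981]), 'wrist_force': array([0.08124114, 0.3253387 , 0.87369768]), 'ft_torque': array([-0.00048691,  0.05218397, -0.00105033]), 'finger_gap': 0.09412102230875115} 0.0188
```

View pics/scene0.png

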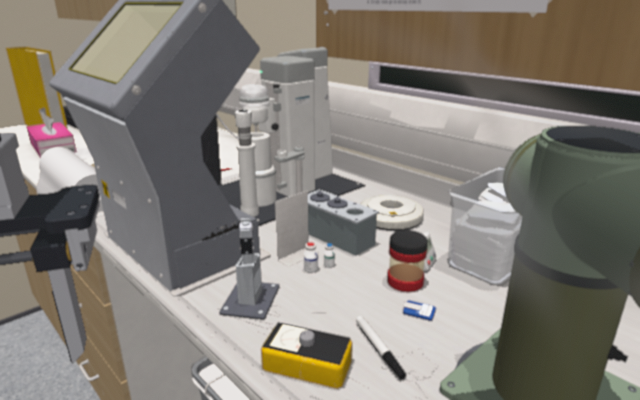

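View pics/top0.png

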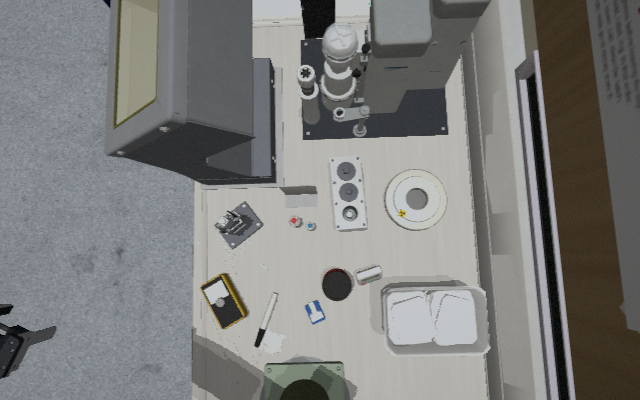

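View pics/wrist0.png

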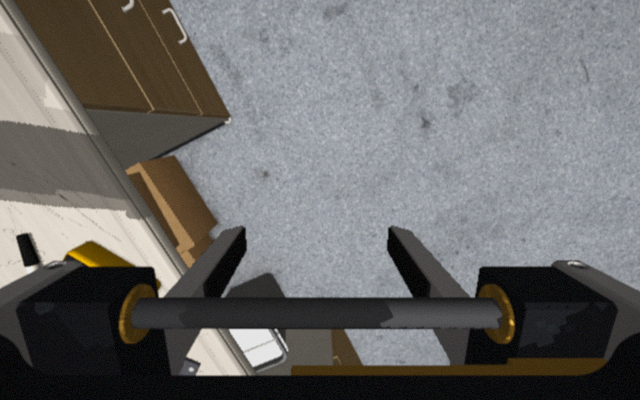

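The top view shows the tongs in the stand near (238,222), the plate near (300,195), the vials at (295,221) and (311,226), and the block at (348,193) with its open well near (350,213). The pot is at (416,199). I'll crop in for accurate positions.

```bash
cat > h.py <<'E'
import numpy as np,cv2
def load(n): 
    return dict(np.load(n+".npz"))
def ray(c,u,v,z):
    E=c["extrinsics"];R,t=E[:3,:3],E[:3,3]
    o=-R.T@t; d=R.T@np.linalg.inv(c["K"])@np.array([u,v,1.])
    return o+d*(z-o[2])/d[2]
def proj(c,p):
    E=c["extrinsics"];q=E[:3,:3]@np.asarray(p,float)+E[:3,3];q=c["K"]@q;return q[:2]/q[2]
def px2w(c,u,v):
    z=c["depth"][v,u];E=c["extrinsics"];q=np.linalg.inv(c["K"])@np.array([u,v,1.])*z
    return E[:3,:3].T@(q-E[:3,3])
def cloud(c):
    h,w=c["depth"].shape;v,u=np.mgrid[:h,:w];q=np.stack([u,v,np.ones_like(u)],-1)@np.linalg.inv(c["K"]).T*c["depth"][...,None]
    E=c["extrinsics"];return (q-E[:3,3])@E[:3,:3]
def crop(c,name,x0,x1,y0,y1,s):
    cv2.imwrite("pics/"+name,cv2.resize(c["pixels"][y0:y1,x0:x1],None,fx=s,fy=s,interpolation=cv2.INTER_CUBIC))
E
python3 - <<'E'
from h import *
c=load("top0"); crop(c,"t1.png",200,300,190,260,8); crop(c,"t2.png",320,460,145,240,5)
P=cloud(c)
z=P[...,2]; ok=c["depth"]>0
print(ok.mean())
for nm,(x0,x1,y0,y1),(a,b) in [("block",(322,375,150,238),(.074,.088)),("pot",(378,452,160,238),(.03,.042)),("foot",(205,270,195,255),(.004,.015)),("plate",(280,322,175,212),(.11,.14)),("tall",(205,270,195,255),(.1,.17))]:
    m=np.zeros_like(ok);m[y0:y1,x0:x1]=1;m&=ok&(z>a)&(z<b)
    p=P[m]
    if len(p)==0: print(nm,0);continue
    r=cv2.minAreaRect((p[:,:2]*1000).astype(np.float32)); print(nm,len(p),p.mean(0).round(4),r)
print(z[ok&(np.indices(z.shape)[0]>240)&(np.indices(z.shape)[1]>250)&(np.indices(z.shape)[1]<300)][:5])
E
```

```text
0.9958828125
block 1981 [ 0.4992 -0.1192  0.0811] ((497.2622375488281, -119.37894439697266), (172.58099365234375, 72.01241302490234), 2.936100721359253)
pot 1430 [ 0.4805 -0.288   0.0347] ((480.63482666015625, -286.13140869140625), (132.54342651367188, 134.36424255371094), 76.42229461669922)
foot 840 [0.4313 0.1505 0.0079] ((437.5498352050781, 160.88058471679688), (150.40863037109375, 165.0380401611328), 0.3667847216129303)
plate 84 [ 0.5071 -0.0066  0.1236] ((507.5023498535156, -3.8274993896484375), (2.788480520248413, 80.31879425048828), 0.17593435943126678)
tall 245 [0.4322 0.154  0.1342] ((433.7722473144531, 156.51278686523438), (21.556434631347656, 45.147701263427734), 53.48065948486328)
[-4.81790008e-04 -7.50531961e-04 -5.68789909e-04 -5.65835579e-04
 -3.93959487e-06]
```

```bash
python3 - <<'E'
from h import *
c=load("scene0"); crop(c,"s1.png",200,300,200,320,5); crop(c,"s2.png",270,430,180,280,5)
E
```

```text
(no output)
```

View pics/t1.png

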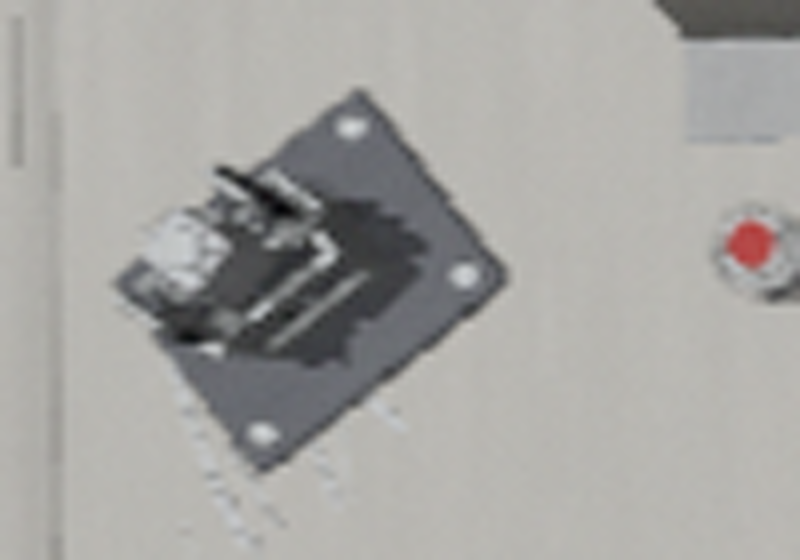

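View pics/t2.png

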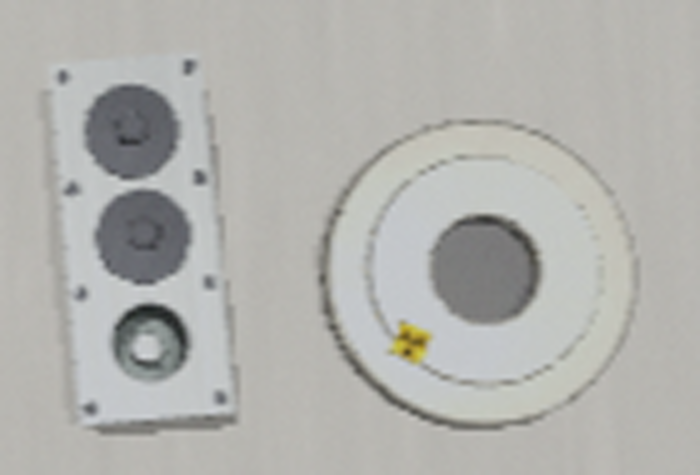

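View pics/s1.png

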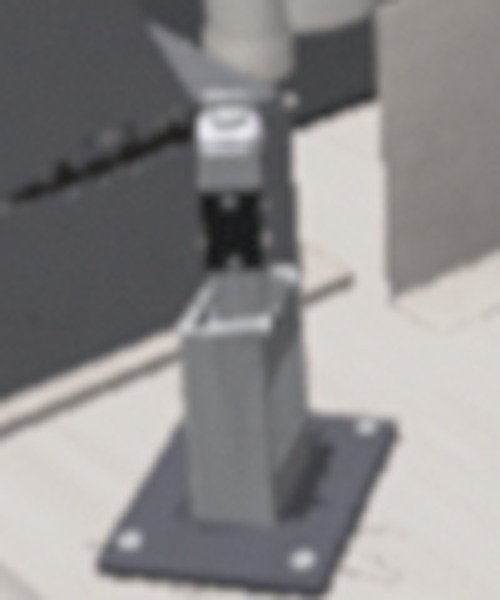

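View pics/s2.png

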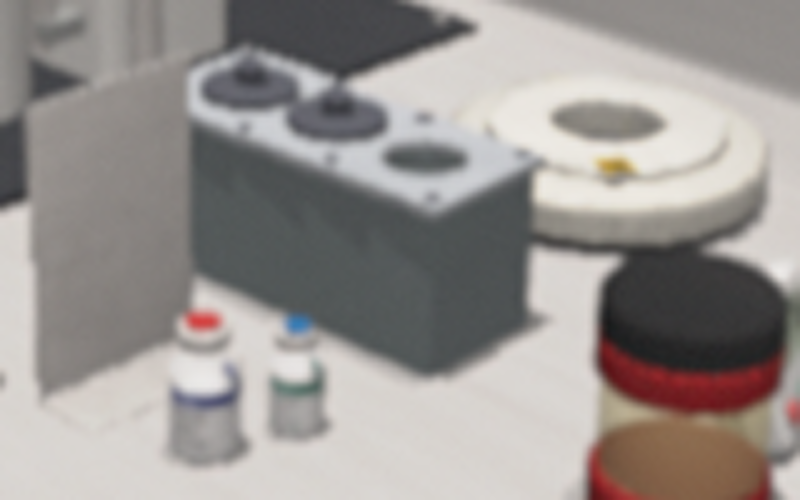

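```bash
python3 - <<'E'
from h import *
from scipy.spatial.transform import Rotation as R
from rig import bot
c=load("top0")
print("foot corners");
cs=[ray(c,200+(u-4+.5)/8-.0,190+(v-4+.5)/8,.008) for u,v in [(362,90),(507,275),(262,472),(115,285)]]
print(np.round(cs,4),np.mean(cs,0).round(4)); a=cs[2]-cs[1];b=cs[3]-cs[0]
print("stand y ang",np.degrees(np.arctan2(a[1],a[0])),np.degrees(np.arctan2(b[1],b[0])),np.linalg.norm(a),np.linalg.norm(b),np.linalg.norm(cs[1]-cs[0]))
P=cloud(c);z=P[...,2];m=np.zeros(z.shape,bool);m[195:255,205:270]=1
for lo,hi in [(.04,.075),(.075,.09),(.09,.115),(.115,.128),(.13,.16)]:
    p=P[m&(z>lo)&(z<hi)]
    if len(p)>3: print(lo,len(p),p.mean(0).round(4),cv2.minAreaRect((p[:,:2]*1000).astype(np.float32)))
f=lambda u,v,z,x0,y0,s:ray(c,x0+(u+.5)/s-.5,y0+(v+.5)/s-.5,z).round(4)
print("open well rim",f(150,342,.08,320,145,5),"plugs",f(132,131,.085,320,145,5),f(143,237,.085,320,145,5))
print("source top",f(147,346,.05,320,145,5))
print("pot outer",f(481,274,.036,320,145,5),"pot well rim",f(486,269,.036,320,145,5))
print("vials",f(748,245,.046,200,190,8),ray(c,311,226,.046))
s=bot.read_state();print(R.from_quat(s["tool_rot"]).as_matrix().round(3))
# wrist cam in tool frame
w=load("wrist0");E=w["extrinsics"];Rw=R.from_quat(s["tool_rot"]).as_matrix();cam=-E[:3,:3].T@E[:3,3]
print("cam in tool",(Rw.T@(cam-s["position"])).round(4),"cam axes in tool\n",(Rw.T@E[:3,:3].T).round(3))
E
```

```text
foot corners
[[0.4932 0.1403 0.008 ]
 [0.4327 0.0946 0.008 ]
 [0.3734 0.1726 0.008 ]
 [0.4336 0.2193 0.008 ]] [0.4332 0.1567 0.008 ]
stand y ang 127.28156510987853 127.01851802757274 0.09798425016416734 0.09895996244157156 0.07574794943565544
0.04 51 [0.4305 0.1448 0.0613] ((433.4844665527344, 156.2135467529297), (29.96031951904297, 45.70201873779297), 36.37857437133789)
0.075 97 [0.4324 0.1487 0.0841] ((432.8194274902344, 154.2625732421875), (30.126935958862305, 53.3275260925293), 44.082176208496094)
0.09 59 [0.4308 0.1532 0.1035] ((433.2160339355469, 152.29531860351562), (14.077827453613281, 47.992401123046875), 53.40332794189453)
0.115 26 [0.4321 0.149  0.1214] ((432.9773254394531, 154.87814331054688), (18.134716033935547, 44.81359100341797), 55.183956146240234)
0.13 166 [0.433  0.1547 0.145 ] ((433.8018493652344, 156.71481323242188), (21.275230407714844, 45.161094665527344), 54.32325744628906)
open well rim [ 0.447  -0.1209  0.08  ] plugs [ 0.5462 -0.1162  0.085 ] [ 0.4957 -0.1194  0.085 ]
source top [ 0.4477 -0.1211  0.05  ]
pot outer [ 0.4788 -0.2864  0.036 ] pot well rim [ 0.4812 -0.289   0.036 ]
vials [0.437  0.0145 0.046 ] [ 0.4215169  -0.02855246  0.046     ]
[[ 0.431 -0.001 -0.902]
 [ 0.902 -0.002  0.431]
 [-0.002 -1.     0.   ]]
cam in tool [-0.0004 -0.1794  0.0738] cam axes in tool
 [[ 1.     0.    -0.002]
 [ 0.002 -0.254  0.967]
 [-0.    -0.967 -0.254]]
```

```bash
python3 - <<'E'
from h import *
from scipy.spatial.transform import Rotation as R
from rig import bot
for n in("top0","scene0"):
    P=cloud(load(n)).reshape(-1,3)
    for lo in np.arange(.05,.65,.1):
        m=(P[:,2]>lo)&(P[:,2]<lo+.1)&(P[:,1]>.0)&(P[:,1]<.35)&(P[:,0]>.46)&(P[:,0]<.9)&~((abs(P[:,0]-.507)<.03)&(P[:,1]<.05))
        if m.sum()>5: print(n,lo.round(2),m.sum(),np.percentile(P[m,0],2).round(3),np.percentile(P[m,1],[2,98]).round(3))
def q(a): # tool x at angle a, y down
    x=np.array([np.cos(a),np.sin(a),0]);y=np.array([0,0,-1.]);return R.from_matrix(np.stack([x,y,np.cross(x,y)],1)).as_quat()
for d in (127,144,-53,-36):
    for z in (.28,.1):
        print(d,z,bot.ik([.4335,.1565,z],q(np.radians(d))))
for d in range(-180,180,30): 
    a=bot.ik([.4475,-.1215,.2],q(np.radians(d)));b=bot.ik([.48,-.288,.2],q(np.radians(d)))
    print(d,None if a is None else a.round(2),None if b is None else b.round(2))
E
```

```text
top0 0.05 3457 0.537 [0.058 0.223]
top0 0.15 1041 0.537 [0.131 0.252]
top0 0.25 1266 0.534 [0.112 0.3  ]
top0 0.35 11815 0.534 [0.038 0.291]
top0 0.45 9820 0.534 [0.074 0.176]
scene0 0.05 6643 0.536 [0.068 0.253]
scene0 0.15 5986 0.536 [0.146 0.266]
scene0 0.25 8153 0.535 [0.122 0.301]
scene0 0.35 12453 0.533 [0.061 0.292]
scene0 0.45 2737 0.532 [0.089 0.182]
127 0.28 [ 1.58314196e-01 -9.40282273e-02  1.70452520e+00 -4.44089210e-16
  1.53109568e+00 -2.05825395e+00]
127 0.1 [ 1.58314196e-01  8.40204223e-02  1.91787926e+00 -4.44089210e-16
  1.13969297e+00 -2.05825395e+00]
144 0.28 [ 1.58314196e-01 -9.40282273e-02  1.70452520e+00 -4.44089210e-16
  1.53109568e+00 -2.35495993e+00]
144 0.1 [ 1.58314196e-01  8.40204223e-02  1.91787926e+00 -4.44089210e-16
  1.13969297e+00 -2.35495993e+00]
-53 0.28 [ 0.1583142  -0.09402823  1.7045252   0.          1.53109568  1.0833387 ]
-53 0.1 [0.1583142  0.08402042 1.91787926 0.         1.13969297 1.0833387 ]
-36 0.28 [ 1.58314196e-01 -9.40282273e-02  1.70452520e+00 -4.44089210e-16
  1.53109568e+00  7.86632727e-01]
-36 0.1 [ 1.58314196e-01  8.40204223e-02 
[... 257 characters left out ...]
  1.36  1.64] [-0.7   0.18  1.59 -0.    1.38  1.4 ]
-90 [-0.45 -0.03  1.81 -0.    1.36  1.12] [-0.7   0.18  1.59 -0.    1.38  0.88]
-60 [-0.45 -0.03  1.81  0.    1.36  0.6 ] [-0.7   0.18  1.59  0.    1.38  0.35]
-30 [-0.45 -0.03  1.81 -0.    1.36  0.07] [-0.7   0.18  1.59 -0.    1.38 -0.17]
0 [-0.45 -0.03  1.81 -0.    1.36 -0.45] [-0.7   0.18  1.59 -0.    1.38 -0.7 ]
30 [-0.45 -0.03  1.81 -0.    1.36 -0.98] [-0.7   0.18  1.59 -0.    1.38 -1.22]
60 [-0.45 -0.03  1.81  0.    1.36 -1.5 ] [-0.7   0.18  1.59  0.    1.38 -1.74]
90 [-0.45 -0.03  1.81 -0.    1.36 -2.02] [-0.7   0.18  1.59 -0.    1.38 -2.27]
120 [-0.45 -0.03  1.81 -0.    1.36 -2.55] [-0.7   0.18  1.59 -0.    1.38 -2.79]
150 None None
```

```bash
cat >> h.py <<'E'
from scipy.spatial.transform import Rotation as R
def q(deg):
    a=np.radians(deg);x=np.array([np.cos(a),np.sin(a),0]);y=np.array([0,0,-1.]);return R.from_matrix(np.stack([x,y,np.cross(x,y)],1)).as_quat()
def snap(bot,n,name):
    c=bot.capture(n);np.savez(name+".npz",**c);cv2.imwrite(f"pics/{name}.png",c["pixels"]);return c
def st(bot):
    s=bot.read_state();print("t",round(s["t"],2),"pos",s["position"].round(4),"F",s["wrist_force"].round(2),"T",s["ft_torque"].round(2),"gap",round(s["finger_gap"],4));return s
E
python3 - <<'E'
from h import *
from rig import bot
bot.move_pose([.34,.29,.30],q(144)); st(bot)
bot.move_pose([.4335,.1560,.30],q(144)); st(bot)
snap(bot,"wrist","w1")
E
```

```text
t 1.77 pos [0.3399 0.2902 0.2998] F [-0.52 -0.22  0.04] T [ 0.13  0.05 -0.03] gap 0.094
t 2.47 pos [0.4331 0.1567 0.2997] F [-0.37  0.17 -0.65] T [0.15 0.06 0.1 ] gap 0.0938
```

View pics/w1.png

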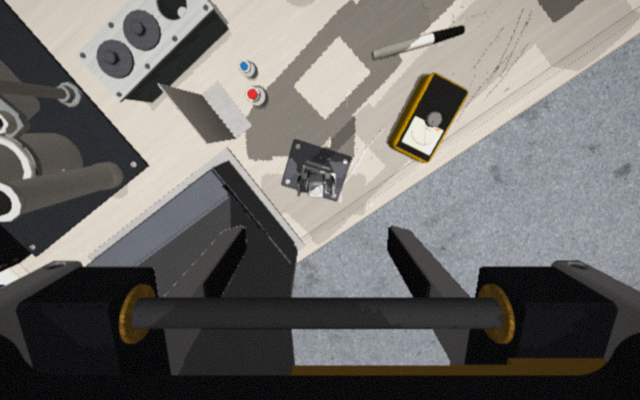

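The wrist view shows the stand foot at (315,170), rotated clockwise against the image. The tongs near (317,183) look aligned with the finger axis, so they are yawed about 15° in the sleeve. I'll zoom in.

```bash
python3 - <<'E'
from h import *
c=load("w1"); crop(c,"w1c.png",275,360,130,210,9)
P=cloud(c);z=P[...,2];m=np.zeros(z.shape,bool);m[130:210,275,] =0;m[130:210,275:360]=1
for lo,hi in [(.074,.09),(.09,.115),(.115,.13),(.13,.16)]:
    p=P[m&(z>lo)&(z<hi)]
    if len(p)>3: print(lo,len(p),p.mean(0).round(4),cv2.minAreaRect((p[:,:2]*1000).astype(np.float32)))
E
```

```text
0.074 229 [0.4287 0.1495 0.084 ] ((433.1748046875, 156.142822265625), (30.835254669189453, 55.44794464111328), 39.58405303955078)
0.09 140 [0.4315 0.1523 0.1045] ((431.68402099609375, 152.83238220214844), (13.103596687316895, 45.034393310546875), 54.15552520751953)
0.115 49 [0.4271 0.1495 0.1236] ((429.6842956542969, 150.72552490234375), (7.433732032775879, 45.08272933959961), 53.03853225708008)
0.13 492 [0.433  0.1546 0.146 ] ((433.919921875, 155.65145874023438), (20.33953285217285, 45.05878829956055), 53.139892578125)
```

View pics/w1c.png

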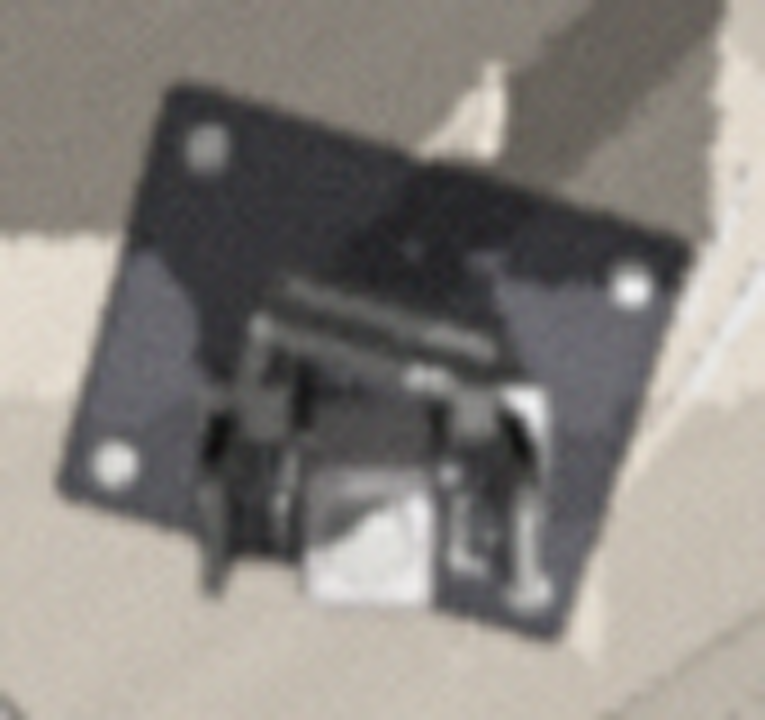

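```bash
python3 - <<'E'
from h import *
from rig import bot
print(bot.movel([.4338,.156,.16],q(143.5),max_speed=.15)); st(bot)
print(bot.movel([.4338,.156,.1015],q(143.5),max_speed=.06,threshold=6)); st(bot)
bot.set_gripper(.043,effort=15); st(bot)
snap(bot,"wrist","w2")
E
```

```text
False
t 3.6 pos [0.4346 0.1564 0.161 ] F [-0.81  0.8   0.3 ] T [ 0.09  0.05 -0.02] gap 0.0939
False
t 4.72 pos [0.4343 0.1561 0.1019] F [-0.36 -1.36  0.22] T [0.06 0.07 0.01] gap 0.094
t 5.64 pos [0.4338 0.156  0.1015] F [ 0.53 -0.26  0.06] T [ 0.07 -0.01  0.  ] gap 0.0432
```

View pics/w2.png

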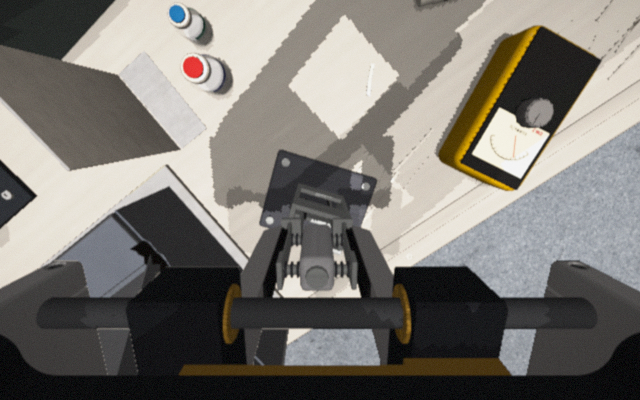

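```bash
python3 - <<'E'
from h import *
from rig import bot
print(bot.movel([.4338,.156,.1035],q(135),max_speed=.02)); st(bot)
print(bot.movel([.4336,.1563,.108],q(127),max_speed=.02)); st(bot)
print(bot.movel([.4336,.1563,.205],q(127),max_speed=.1)); st(bot)
print(bot.movel([.4336,.1563,.30],q(127),max_speed=.15)); st(bot)
snap(bot,"wrist","w3")
bot.move_pose([.42,0.0,.30],q(105)); st(bot)
bot.move_pose([.4475,-.1215,.30],q(93)); st(bot)
bot.hold(.3)
snap(bot,"wrist","w4");snap(bot,"scene","s4")
c=load("w4");crop(c,"w4c.png",240,400,60,220,4.5)
E
```

```text
False
t 5.99 pos [0.4335 0.156  0.1032] F [ 0.44 -0.49 -1.72] T [0.05 0.05 0.04] gap 0.0429
False
t 6.37 pos [0.4335 0.1563 0.1078] F [-0.73  0.73 -1.02] T [ 0.06 -0.   -0.01] gap 0.0431
False
t 7.48 pos [0.4329 0.1562 0.2041] F [-0.45 -0.84 -1.41] T [ 0.09  0.02 -0.02] gap 0.0431
False
t 8.27 pos [0.4329 0.1562 0.2988] F [-0.36  0.23 -2.27] T [ 0.08  0.05 -0.  ] gap 0.0433
t 8.99 pos [0.4198 0.0005 0.2994] F [-0.39 -0.95 -2.3 ] T [0.07 0.01 0.02] gap 0.0429
t 9.56 pos [ 0.4479 -0.1205  0.2995] F [ 1.11  1.67 -1.62] T [0.05 0.05 0.06] gap 0.0433
```

View pics/w4.png

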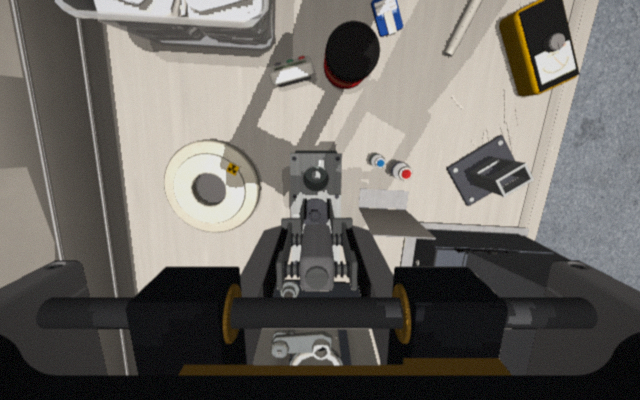

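View pics/s4.png

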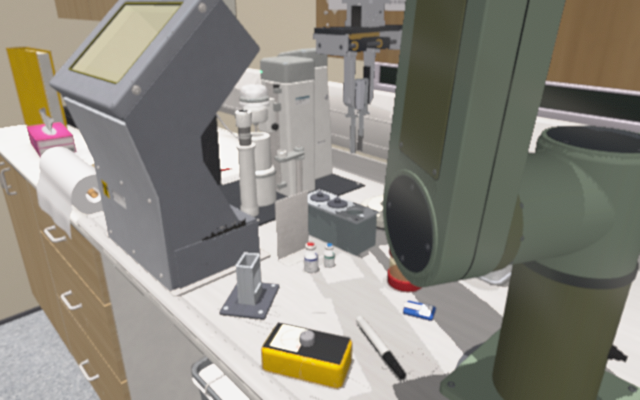

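The tongs hang upright in the gripper. The open well appears at about (317,178), in front of the tongs. Next I measure the source in this view.

```bash
python3 - <<'E'
from h import *
c=load("w4");crop(c,"w4d.png",280,355,140,220,9)
t=load("top0");crop(t,"t3.png",335,365,198,228,20)
E
```

```text
(no output)
```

View pics/w4d.png

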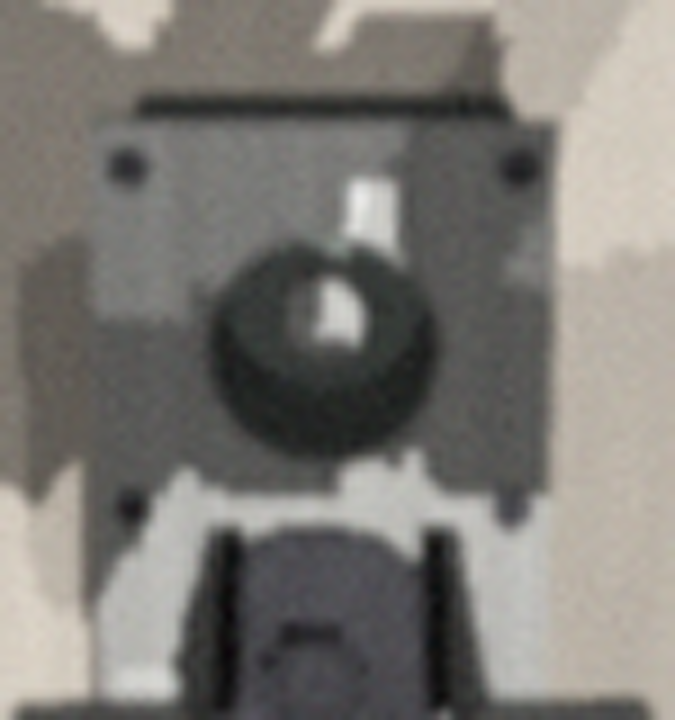

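View pics/t3.png

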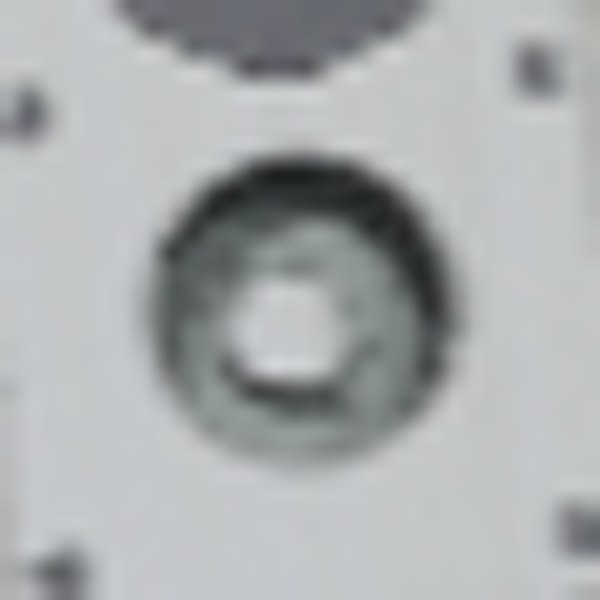

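```bash
python3 - <<'E'
from h import *
w=load("w4");t=load("top0")
g=lambda c,u,v,z,x0,y0,s:ray(c,x0+(u+.5)/s-.5,y0+(v+.5)/s-.5,z).round(4)
print("wrist: rim",g(w,325,350,.08,280,140,9),"src",g(w,331,311,.05,280,140,9))
print("top: rim",g(t,305,310,.08,335,198,20),"src",g(t,287,325,.05,335,198,20))
print("screws wrist",g(w,127,167,.08,280,140,9),g(w,519,167,.08,280,140,9))
f=lambda u,v:g(t,u,v,.08,320,145,5)
print("screws top",f(90,409),f(220,398))
# wrist view: pot
m=cv2.inRange(cv2.cvtColor(t["pixels"],cv2.COLOR_BGR2GRAY)[180:218,398:436],100,160)
print("pot well wrist pixel est",ray(w,209.5,189,.036),ray(w,210,187.5,.015))
# tongs parts in w4 : cloud, upper section for lean/offset
P=cloud(w);z=P[...,2];mm=(abs(P[...,0]-.4475)<.04)&(abs(P[...,1]+.1215)<.04)&(z>.19)
for lo,hi in [(.19,.24),(.24,.275),(.275,.3),(.3,.33),(.33,.36)]:
    p=P[mm&(z>lo)&(z<hi)]
    if len(p)>9: print(lo,len(p),p.mean(0).round(4),cv2.minAreaRect((p[:,:2]*1000).astype(np.float32)))
s=load("s4");crop(s,"s4c.png",320,400,20,170,4)
E
```

```text
wrist: rim [ 0.4476 -0.1223  0.08  ] src [ 0.4464 -0.1215  0.05  ]
top: rim [ 0.4469 -0.1213  0.08  ] src [ 0.4478 -0.1208  0.05  ]
screws wrist [ 0.4208 -0.1542  0.08  ] [ 0.4175 -0.0941  0.08  ]
screws top [ 0.4167 -0.0919  0.08  ] [ 0.4199 -0.1523  0.08  ]
pot well wrist pixel est [ 0.4816974 -0.2883381  0.036    ] [ 0.48422158 -0.29516182  0.015     ]
0.19 150 [ 0.4453 -0.1212  0.2301] ((448.20745849609375, -120.82471466064453), (12.476802825927734, 27.14557647705078), 3.185349702835083)
0.24 122 [ 0.445  -0.1211  0.2583] ((447.729248046875, -120.9013900756836), (11.466405868530273, 26.81076431274414), 3.39443039894104)
0.275 690 [ 0.4425 -0.1208  0.2882] ((447.8345031738281, -120.86743927001953), (19.945693969726562, 50.680206298828125), 3.0466103553771973)
0.3 1839 [ 0.4405 -0.1212  0.315 ] ((446.2859802246094, -120.92254638671875), (18.74155616760254, 67.12857055664062), 3.231499195098877)
0.33 4326 [ 0.4432 -0.121   0.3452] ((447.5237731933594, -120.77987670898438), (21.205265045166016, 67.70716094970703), 3.099168539047241)
```

View pics/s4c.png

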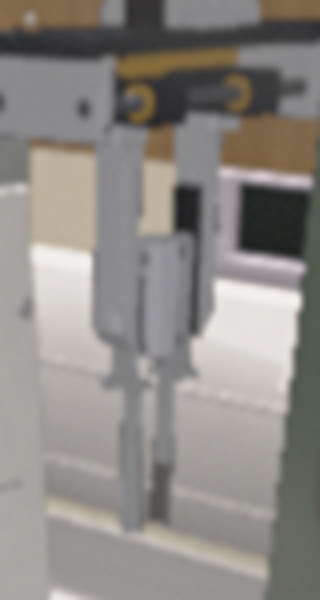

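```bash
python3 - <<'E'
from h import *
from rig import bot
X,Y=.4472,-.1213
print(bot.movel([X,Y,.20],q(93),max_speed=.15)); bot.hold(.3);s0=st(bot)
print(bot.movel([X,Y,.150],q(93),max_speed=.05,threshold=4)); st(bot)
print(bot.movel([X,Y,.1145],q(93),max_speed=.04,threshold=4)); st(bot)
snap(bot,"wrist","w5");snap(bot,"top","t5")
c=load("t5");crop(c,"t5c.png",310,390,150,250,6)
E
```

```text
False
t 11.07 pos [ 0.4477 -0.1216  0.2008] F [-0.08  0.76 -1.06] T [ 0.02  0.01 -0.04] gap 0.043
False
t 12.22 pos [ 0.4476 -0.1215  0.1504] F [ 0.35  0.34 -2.01] T [ 0.08 -0.01 -0.01] gap 0.0429
False
t 13.26 pos [ 0.4475 -0.1214  0.1148] F [-0.47 -0.36 -1.36] T [0.07 0.01 0.  ] gap 0.043
```

View pics/w5.png

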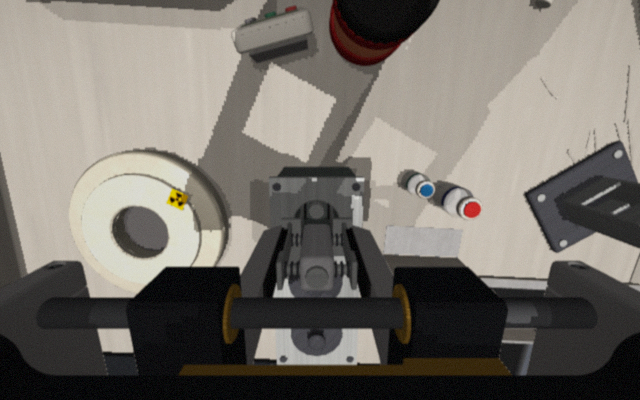

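The jaws went into the well with no contact force, and the tongs sit centred over it at about (317,215). Squeezing now.

```bash
python3 - <<'E'
from h import *
from rig import bot
bot.set_gripper(.034,effort=20); s=st(bot); bot.hold(.3); st(bot)
if s["finger_gap"]>.0355:
    bot.movel([.4472,-.1213,.16],q(93),max_speed=.05); st(bot)
    bot.movel([.4472,-.1213,.24],q(93),max_speed=.08); bot.hold(.4); st(bot)
    bot.move_pose([.4472,-.1213,.28],q(93)); st(bot)
    snap(bot,"scene","s6");snap(bot,"wrist","w6");snap(bot,"top","t6")
    c=load("s6");crop(c,"s6c.png",310,400,30,180,4);crop(load("t6"),"t6c.png",310,460,130,240,5)
E
```

```text
t 13.66 pos [ 0.4474 -0.1214  0.1148] F [ 0.41  0.51 -0.15] T [ 0.06 -0.05  0.05] gap 0.0358
t 13.96 pos [ 0.4475 -0.1214  0.1148] F [ 0.04 -0.12  0.94] T [ 0.02  0.   -0.  ] gap 0.0354
t 15.02 pos [ 0.4469 -0.1211  0.1596] F [-1.03 -0.61 -2.29] T [0.02 0.03 0.  ] gap 0.0356
t 16.57 pos [ 0.4471 -0.1213  0.2398] F [ 0.17 -0.49 -2.08] T [ 0.03 -0.01 -0.04] gap 0.0355
t 16.85 pos [ 0.4486 -0.122   0.282 ] F [-0.4   0.97 -2.35] T [ 0.03 -0.05  0.04] gap 0.0358
```

View pics/s6c.png

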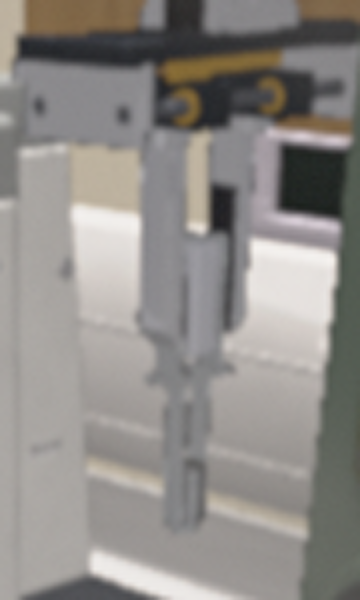

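View pics/t6c.png

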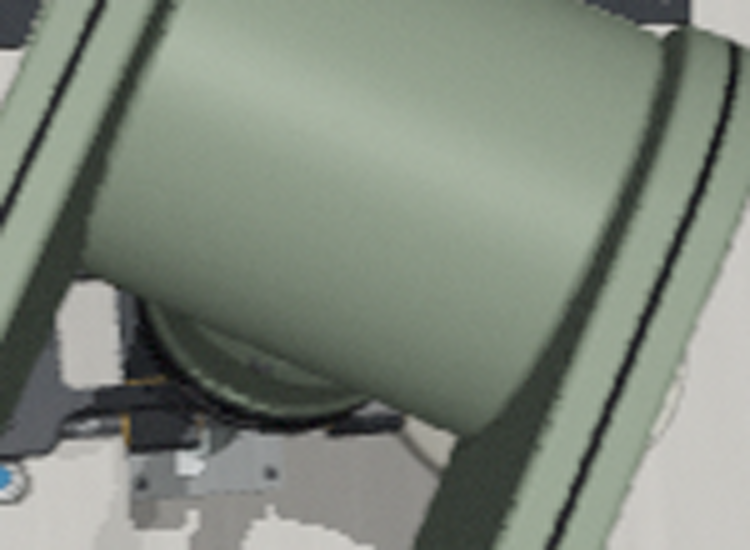

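View pics/w6.png

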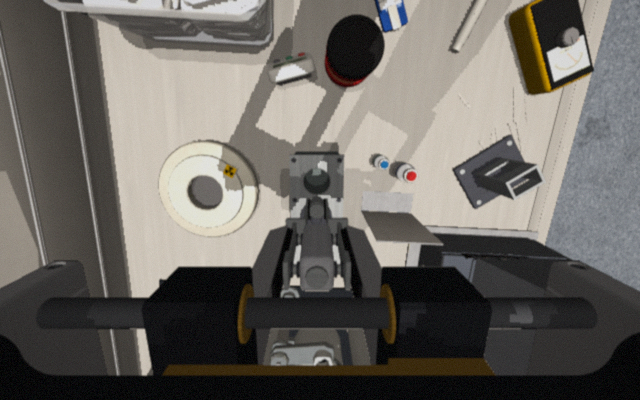

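The gap held at 35.5 mm instead of closing to 34, but that is below the 38 mm expected. I need to confirm the source is in the jaws and the well is empty.

```bash
python3 - <<'E'
from h import *
w=load("w6");crop(w,"w6c.png",280,355,140,220,7);crop(load("s6"),"s6d.png",340,370,110,170,10)
E
```

```text
(no output)
```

View pics/w6c.png

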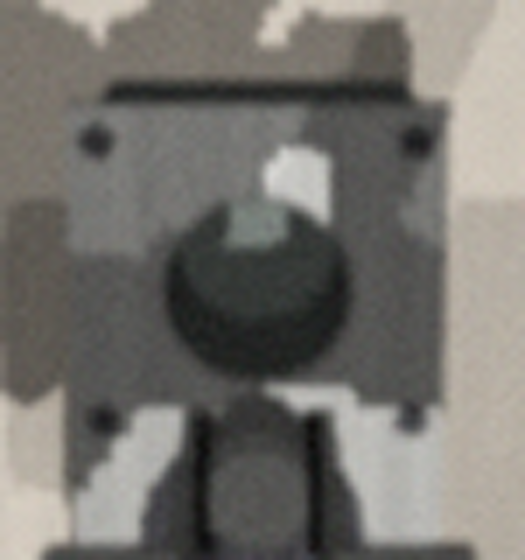

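View pics/s6d.png

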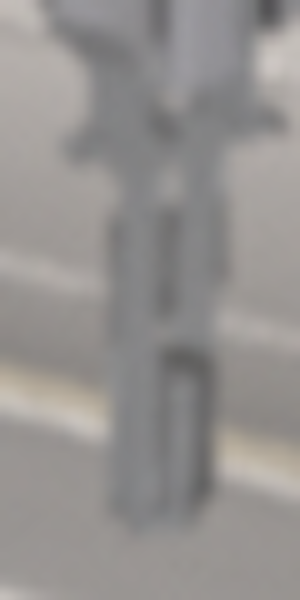

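The well at (258,288) in the crop is empty, and the steel cylinder is visible between the jaws. Moving on to the pot.

```bash
python3 - <<'E'
from h import *
from rig import bot
X,Y=.481,-.288
bot.move_pose([X,Y,.27],q(90)); st(bot)
bot.movel([X,Y,.15],q(90),max_speed=.12); bot.hold(.3); st(bot)
bot.movel([X,Y,.1160],q(90),max_speed=.04); bot.hold(.3); st(bot)
print(bot.movel([X,Y,.1100],q(90),max_speed=.012,threshold=3)); st(bot); bot.hold(.3); st(bot)
snap(bot,"wrist","w7");snap(bot,"top","t7")
crop(load("w7"),"w7c.png",250,390,100,240,4)
E
```

```text
t 17.72 pos [ 0.4806 -0.2868  0.2691] F [-0.21 -0.06 -1.73] T [ 0.02 -0.02  0.03] gap 0.0358
t 19.17 pos [ 0.4812 -0.2882  0.1505] F [-0.19  0.07 -2.19] T [-0.02  0.01 -0.04] gap 0.0358
t 20.47 pos [ 0.4811 -0.2881  0.1163] F [-0.48  0.19 -1.77] T [ 0.08 -0.02 -0.04] gap 0.0358
True
t 20.89 pos [ 0.481  -0.2881  0.1114] F [-0.41  0.08  3.06] T [ 0.01 -0.03 -0.02] gap 0.036
t 21.19 pos [ 0.481  -0.288   0.1114] F [-0.11  0.61  5.35] T [-0.03 -0.    0.08] gap 0.0357
```

View pics/w7c.png

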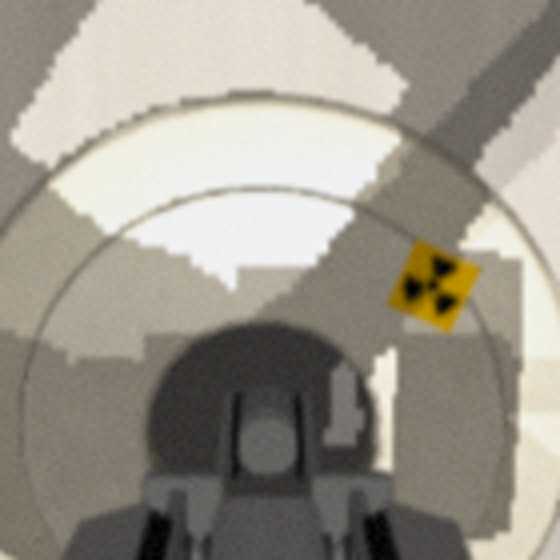

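The source touched the floor at the predicted height, and it sits centred in the pot well. Now I release it in small steps, keeping hold of the tongs.

```bash
python3 - <<'E'
from h import *
from rig import bot
X,Y=.481,-.288
for g in (.037,.0385,.040,.0415,.043): bot.set_gripper(g,effort=20)
st(bot); bot.hold(.3)
bot.movel([X,Y,.135],q(90),max_speed=.03); st(bot)
bot.movel([X,Y,.27],q(90),max_speed=.12); bot.hold(.2); st(bot)
snap(bot,"wrist","w8");crop(load("w8"),"w8c.png",250,390,100,240,4)
E
```

```text
t 22.49 pos [ 0.48   -0.2872  0.1101] F [ 0.28 -0.66 -0.93] T [-0.03  0.    0.01] gap 0.0429
t 23.77 pos [ 0.4808 -0.2879  0.1348] F [ 0.59 -1.01 -1.47] T [0.01 0.05 0.02] gap 0.043
t 25.25 pos [ 0.4807 -0.2877  0.2691] F [ 0.4  -0.48 -1.45] T [-0.01 -0.04  0.03] gap 0.0432
```

View pics/w8c.png

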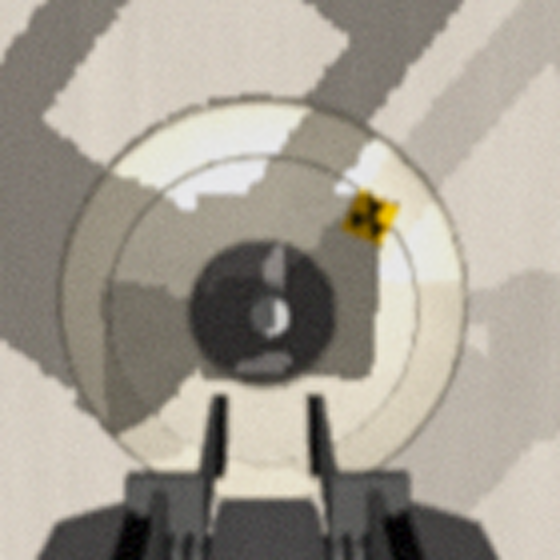

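The source stands upright and centred in the pot well at about (268,315) in the crop. Returning the tongs.

```bash
python3 - <<'E'
from h import *
from rig import bot
bot.move_pose([.4475,-.1215,.30],q(93))
bot.move_pose([.42,0.0,.30],q(105))
X,Y=.4336,.1563
bot.move_pose([X,Y,.30],q(127)); bot.hold(.3); st(bot)
snap(bot,"wrist","w9");crop(load("w9"),"w9c.png",260,380,110,230,4.5)
c=load("w9");P=cloud(c);z=P[...,2]
mm=(abs(P[...,0]-.4336)<.05)&(abs(P[...,1]-.1563)<.05)
for lo,hi in [(.004,.014),(.076,.088),(.2,.24),(.24,.275),(.33,.36)]:
    p=P[mm&(z>lo)&(z<hi)]
    if len(p)>9: print(lo,len(p),p.mean(0).round(4),cv2.minAreaRect((p[:,:2]*1000).astype(np.float32)))
E
```

```text
t 27.57 pos [0.4339 0.1551 0.3001] F [-0.36  0.57 -1.76] T [ 0.14  0.   -0.02] gap 0.043
0.004 1975 [0.4305 0.1539 0.008 ] ((433.7838134765625, 155.8651123046875), (78.7316665649414, 99.67900085449219), 36.930084228515625)
0.076 309 [0.4339 0.1561 0.0813] ((433.28375244140625, 155.82980346679688), (28.80356788635254, 46.034751892089844), 37.03268051147461)
0.2 153 [0.432  0.1531 0.2302] ((434.2549743652344, 154.95263671875), (12.569107055664062, 27.263498306274414), 36.905517578125)
0.24 119 [0.432  0.1529 0.2583] ((433.8831787109375, 154.6147918701172), (11.319045066833496, 26.924245834350586), 37.15583419799805)
0.33 4334 [0.4303 0.1521 0.3452] ((433.6090087890625, 154.68272399902344), (21.097339630126953, 67.67440795898438), 36.7512321472168)
```

View pics/w9c.png

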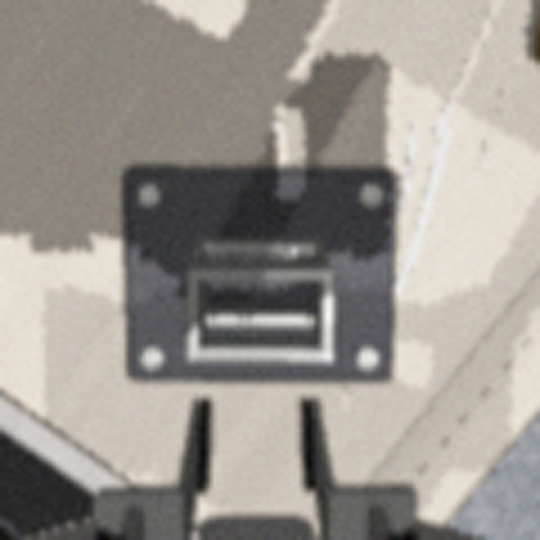

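The sleeve rim (260,315 in the crop) is square to the tool, and the legs are aligned with it at 127°. Inserting.

```bash
python3 - <<'E'
from h import *
from rig import bot
X,Y=.4333,.1559
bot.movel([X,Y,.20],q(127),max_speed=.15); bot.hold(.4); st(bot)
a=bot.movel([X,Y,.15],q(127),max_speed=.04,threshold=4); print(a);st(bot)
if not a:
    a=bot.movel([X,Y,.106],q(127),max_speed=.05,threshold=4); print(a);st(bot)
    if not a:
        print(bot.movel([X,Y,.1005],q(127),max_speed=.015,threshold=3));st(bot)
snap(bot,"wrist","w10")
E
```

```text
t 28.83 pos [0.4336 0.1559 0.2005] F [ 0.49  0.11 -1.88] T [0.08 0.06 0.04] gap 0.0431
False
t 30.23 pos [0.4336 0.156  0.1504] F [-0.25 -0.01 -1.95] T [ 0.07  0.02 -0.04] gap 0.0431
False
t 31.27 pos [0.4337 0.156  0.1063] F [-0.17  0.21 -1.61] T [ 0.08 -0.05  0.02] gap 0.0429
True
t 31.65 pos [0.4336 0.156  0.1011] F [ 0.2  -1.1   2.52] T [0.11 0.   0.09] gap 0.0428
```

View pics/w10.png

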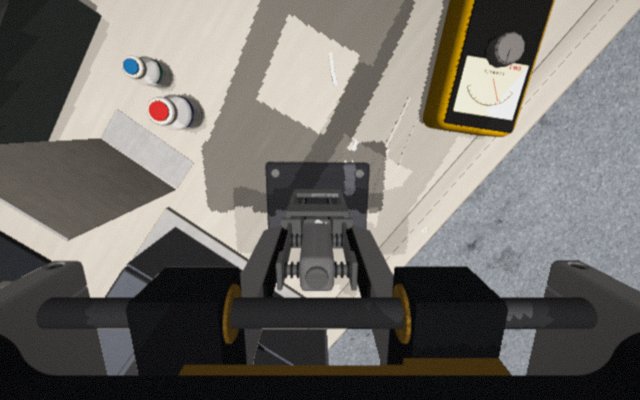

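The shoulder seated on the rim at TCP z 0.101, the same height as when I took the tongs. Releasing, retreating and checking.

```bash
python3 - <<'E'
from h import *
from rig import bot
X,Y=.4333,.1559
bot.set_gripper(.048); bot.set_gripper(.09); bot.hold(.2); st(bot)
bot.movel([X,Y,.18],q(127),max_speed=.06); st(bot)
bot.movel([X,Y,.30],q(127),max_speed=.15); bot.hold(.3); st(bot)
snap(bot,"wrist","w11")
c=load("w11");P=cloud(c);z=P[...,2]
mm=(abs(P[...,0]-.4336)<.05)&(abs(P[...,1]-.1563)<.05)
for lo,hi in [(.076,.09),(.13,.16)]:
    p=P[mm&(z>lo)&(z<hi)]
    if len(p)>9: print(lo,len(p),p.mean(0).round(4),p[:,2].max(),cv2.minAreaRect((p[:,:2]*1000).astype(np.float32)))
bot.move_pose([.34,.29,.30],q(144)); bot.hold(.3)
snap(bot,"top","t12");snap(bot,"scene","s12");st(bot)
E
```

```text
t 33.02 pos [0.4324 0.1557 0.1001] F [-0.05 -0.72  0.  ] T [ 0.1  -0.03 -0.02] gap 0.0899
t 34.51 pos [0.4329 0.1558 0.1795] F [-0.23 -0.59  0.15] T [ 0.06  0.01 -0.  ] gap 0.0902
t 35.76 pos [0.4329 0.1558 0.2992] F [-0.36  0.98  0.78] T [0.07 0.01 0.03] gap 0.0898
0.076 250 [0.4275 0.1491 0.0839] 0.0893374921659851 ((431.4090576171875, 153.4435272216797), (23.436717987060547, 53.02843475341797), 38.09857940673828)
0.13 478 [0.4321 0.1548 0.1458] 0.15245625732699594 ((432.8957214355469, 155.59800720214844), (19.047975540161133, 45.14242935180664), 36.77642059326172)
t 36.9 pos [0.3405 0.2894 0.2999] F [ 0.55 -0.48 -0.25] T [0.12 0.04 0.01] gap 0.0902
```

View pics/t12.png

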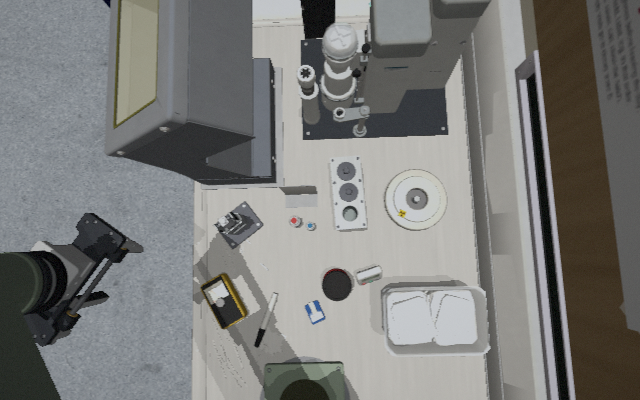

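View pics/w11.png

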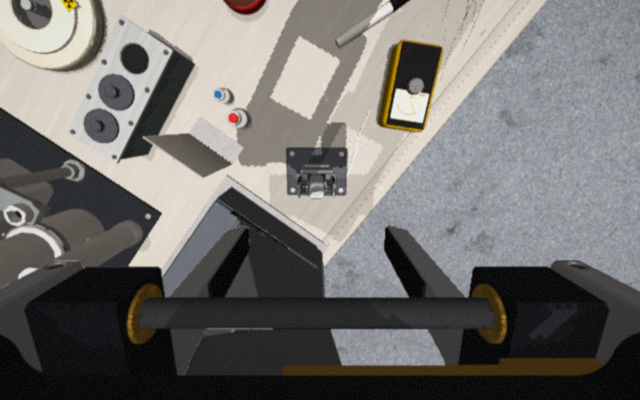

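The top view shows the source upright in the pot at (417,199), the tongs in the stand at (236,222), and the plugs and vials where they were.

```bash
python3 - <<'E'
from h import *
from rig import bot
c=load("t12");t=load("top0");print(ray(c,417,198.5,.047).round(4))
d=cv2.absdiff(c["pixels"],t["pixels"])[150:235,285:370].max(2)
n,l,s,ce=cv2.connectedComponentsWithStats((d>40).astype(np.uint8))
print([(s[i,4],(ce[i]+[285,150]).round()) for i in range(1,n) if s[i,4]>4])
bot.job_done()
E
```

```text
[ 0.4796 -0.2868  0.047 ]
[(np.int32(24), array([349., 215.]))]
the job is handed in; nothing more can be done
```

The source is standing in the pot's well, the tongs are back in their stand, and the job is handed in (no verdict is reported). I finished at about 37 s of the 61 s allowed.

- **Pick-up:** I took the tongs from the stand, where they sat about 16° off the stand's y, and lowered the jaws into the open well without contact. I then squeezed the source with a 20 N grip and lifted it out.
- **Placing:** I lowered the source into the pot until the wrist force showed it touching the floor, opened the jaws in small steps, and hung the tongs back in the stand.

My last checks:
- **Source:** it looks upright and is about 2 mm from my estimate of the pot well's centre.
- **Tongs:** they sit within about 1 mm of the sleeve's centre and are square to the stand. They measure 45 mm over the pads, so they are released. I didn't measure their tip height directly, but the shoulder met the rim at the height where I picked them up.
- **Plugs and vials:** in the before and after top views of that area, only the emptied well changed.
- **Robot:** it is clear of everything, with wrist forces near zero.

One reading disagreed. With the source gripped, the pads were at 35.5 mm instead of the expected 38. I took this as rubber or finger give, and the pictures showed the source in the jaws and the well empty.

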